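# Load the drill jig with a formed bracket and its drill plate

### The arm

A 6-joint arm with a two-finger parallel gripper is mounted at the origin on the work surface. World frame = base frame: x ahead of the robot, y to its left, z up, the work surface at z = 0. Lengths are in m, angles in rad, forces in N, time in s.
With the tool pointing down it reaches from about 0.325 to 1 m from the base axis. Payload 5.1 kg.
Tool frame: the origin (TCP) lies on the centre line of the jaws, within the pads' length; the fingertips stand 14 mm ahead of it and the grasp point (between the pads) lies 5 mm behind it; z points along the fingers, y is the line along which they close (so a half turn about z gives the same grasp; the last joint's range is limited). The gripper opens to 85 mm and grips with 20 to 120 N. Pads are 22 mm wide; open, the fingers measure 114 mm over their backs; the gripper's body (76 mm by 85 mm) begins 54 mm behind the grasp point. The pads swing forward as they close: fully open they stand 13 mm farther back than shut.
Start: joints at [-1.391, 0.124, 1.65, -0, 1.367, -0.083], TCP at [0.169, -0.628, 0.245] pointing down, gripper open.
Joint ranges: [-2.61, 2.61], [-1.02, 2.33], [0.03, 2.71], [-1.35, 4.49], [0.32, 2.68], [-2.91, 2.91]. Speed limits (rad/s): [2.57, 2.57, 3.14, 3.14, 3.14, 3.14].

### API

Orientations are given as a unit quaternion [w, x, y, z].
In Python, from plant import bot gives the robot as it stands.
- The arm moves only by the tool step_arm, never from a script. Its argument "commands" is a list of rows, each an object with "translation": the shift along the tool's x, y, z each as a share of 0.15 m, from -1 to 1, a list of three; "angular": the turn, a rotation vector about the tool's x, y, z each as a share of 2 rad, from -1 to 1, a list of three. In form: [{"translation": [tx, ty, tz], "angular": [rx, ry, rz]}, ...]. A call has 1 to 5 rows; each row is the pose to reach, as a shift and turn from the pose commanded when the call began, along the tool's axes at that moment; what a row does not reach only later rows make up. A row lasts 1/8 s, in which the tool goes at most 62.5 mm and 10.7 degrees, less where a joint would pass 70% of its speed; a pose out of reach is approached as far as the arm can. A call with a number of a shift or a turn outside -1 to 1 is refused whole. A call with a gripper value outside its range is refused whole. "claw" is the opening, from 0 (shut) to 1 (fully open), set as the call begins (left out, the last holds). The fingers move at their own pace and stop on an object; "force" is the grip in N (left out, the last holds). Time passes only in rows, so rows that repeat a pose let the fingers close. It gives the time, the measured TCP pose, the force, the opening and the grip force at its end, in the units of the state.
- bot.state(): the state, without advancing time (a new reading comes with each control period).
- bot.read_camera(name): name is "side" or "top"; returns a dict with "img" (384x512x3 uint8, red, green, blue), "mtx" (3x3 intrinsics, pixels), "R" (3x3) and "t" (3): a world point X has camera coordinates R X + t. Camera axes: x right, y down, z forward; pixel columns grow to the right and rows downward; lengths in m; the calibration is good to about 2 mm. A picture is of the moment at which its call begins. There is no depth.
- bot.job_done(): hands the job in; it is judged then, once.
The state is a dict: "time_s": time; "joints": joint angles; "joint_vel": joint speeds; "joint_torque": joint torques, N m; "eef_pos": TCP position; "tcp_rot": TCP orientation; "ft_force": force on the tool from outside, world axes, zero at the start; "ft_torque": the same for the moment, N m; "opening": opening from 0.0 (shut) to 1.0 (fully open); "grasp_force": force on a finger pad.
Only numpy, scipy, OpenCV 4.12 (cv2) and the standard library are available. Lean on these libraries where they do the work, as an engineer would, in place of code of your own. Each camera call takes 0.05 s, during which the arm holds its last target. There are 200 camera calls.

### The job

Load the drill jig: lift the formed bracket out of the open bending die and set it, flanges up, over the jig's two dowels so that its web lies flat on the jig base, then lay the drill plate, handle up, between the flanges on the same two dowels until it lies flat on the bracket. The big holes go on the big dowel and the small holes on the small one; lower both parts on under control, without dropping or forcing them, and leave the oil can, drill stand, spray can and hammer where they are.

Things in the scene. Friction and masses are not known exactly. Their poses are not given: they have to be found in the camera images.
- die: Lower half of a bending die set, fixed. Origin under the cavity's centre at bench level, x along the cavity, z up. Shoe 200 x 140 x 25 mm; on it a block 150 x 90 mm, top 55 mm above the bench, with an open cavity 124 x 62 mm, 10 mm deep (floor at 45 mm). Two guide pillars, 19 mm diameter (32 mm foot collar), stand to 115 mm at x, y = (+83, +52) and (-83, -52) mm.
- jig: Drill jig base, fixed; origin under its centre at bench level, x along its length from the big dowel towards the small dowel, z up. Base 180 x 100 mm, flat top 30 mm above the bench. A strap clamp at each end (x = 76 to 132 mm and -76 to -132 mm, 28 mm wide, 42 mm high, with a stud to 60 mm).
- dowel_big (a point): Foot of the big dowel, on its axis at the jig's top face, at jig x = -42 mm. Dowel 12 mm diameter, straight for 18 mm, then a bullet nose to 28 mm above the top face.
- dowel_small (a point): Foot of the small dowel, likewise, at jig x = +42 mm: 8 mm diameter, the same heights, so 84 mm between the dowels.
- bracket_mid (a point): Loose U-bracket, 4 mm sheet, 0.4 kg, flanges up in the die cavity (2 mm play all round). Web 120 x 58 mm; two flanges 84 mm long along its sides, 58 mm over the outside, 50 inside, 42 high from the underside (32 above the die). They begin at the big-hole end; the small-hole end is a bare tongue. Point: midway between and along the flanges, 21 mm above the underside. x to the small hole, z up.
- bracket_big_hole (a point): Centre of the bracket's big hole (13.5 mm, through the web) at the web's underside, 24 mm behind bracket_mid along -x and 21 mm below it, 18 mm from the web's end. Axes as bracket_mid.
- bracket_small_hole (a point): Centre of the bracket's small hole (9.5 mm, through the tongue) at the web's underside, 84 mm from the big hole along +x. Axes as bracket_mid.
- plate_handle (a point): Loose ground-steel drill plate, 0.48 kg, on the bench, handle up: 116 x 42 x 12 mm, stepped to a 28 mm wide, 38 mm long nose at the small-hole end; two 3 mm high bushes and a black bow handle on top. Point: centre of the handle's bar, 62 mm above the underside. Bar along the plate's x, 58 long, 12 wide (y), 12 high, on two 10 mm posts. x to the small hole, z up.
- plate_big_hole (a point): Centre of the drill plate's big hole (13.5 mm, through) at the underside, 37 mm behind plate_handle along -x and 62 mm below it. Axes as plate_handle.
- plate_small_hole (a point): Centre of the drill plate's small hole (9.5 mm, through the nose) at the underside, 84 mm from the big hole along +x. Axes as plate_handle.
- oil_can: Bystander, loose: copper oil can, 72 mm diameter, a bent spout to 203 mm that reaches 33 mm out along its x. Origin under its centre.
- drill_block: Bystander, loose: wooden drill stand 70 x 50 x 45 mm with twist drills standing to 140 mm. Origin under its centre.
- spray_can: Bystander, loose: grey can, 56 mm diameter, 170 mm high. Origin under its centre.
- hammer: Bystander, loose: hammer 280 mm long, lying flat along its x on the left side of the bench, clear of the work. Origin at mid-length.
Not all that is in view belongs to the job. What is shaped like the part that bears bracket_mid but pink or yellow is not meant.

How it is judged:
By the outcome, as a careful person would: the job done as asked, in the order asked, and still so for the second after the job is handed in, with the robot touching nothing.
It also fails if it takes over 72 s, if anything falls off the work surface, if the arm or the gripper's body presses on something with over 40 N, if the wrist force passes 120 N, or if a joint passes its speed limit or range.

## Working session

There is one attempt and no reset: what is moved stays moved. The work goes in short steps, Python scripts to look and compute and a tool call to move; the robot and the scene stay as the last step left them, time stands still between calls to the robot, and variables do not carry over. Pictures are saved under pics/ and viewed, at most 10 in all, crops included, and the job is handed in when it is done.

Besides the shell and the picture viewer there is one more tool, called after "Emit:" in YAML: its name, and indented under it one key for each argument. step_arm: Moves the arm, as the interface text tells. Its arguments: {"type":"object","properties":{"commands":{"type":"array","items":{"type":"object","properties":{"translation":{"type":"array","items":{"type":"number"}},"angular":{"type":"array","items":{"type":"number"}}}}},"claw":{"type":"number"},"force":{"type":"number"}},"required":["commands"]}

```bash
mkdir -p pics
python3 - <<'E'
from plant import bot
import cv2,numpy as np
for n in("side","top"):
    c=bot.read_camera(n);cv2.imwrite(f"pics/{n}0.png",c["img"][:,:,::-1]);np.savez(f"{n}0.npz",**c)
    print(n,c["mtx"].round(1).tolist(),c["R"].round(3).tolist(),c["t"].round(3).tolist(),(-c["R"].T@c["t"]).round(3))
s=bot.state();print(s)
E
```

```text
side [[497.2, 0.0, 256.2], [0.0, 497.2, 191.1], [0.0, 0.0, 1.0]] [[0.873, -0.489, -0.004], [-0.357, -0.632, -0.687], [0.333, 0.601, -0.726]] [-0.414, 0.296, 1.842] [-0.147 -1.122  1.54 ]
top [[479.9, 0.0, 250.6], [0.0, 479.9, 190.7], [0.0, 0.0, 1.0]] [[0.017, -1.0, 0.003], [-0.99, -0.017, -0.143], [0.143, -0.0, -0.99]] [0.058, 0.542, 1.822] [0.275 0.068 1.881]
{'time_s': 0.1, 'joints': array([-1.39056728e+00,  1.24449116e-01,  1.65155223e+00,  1.47196759e-05,
        1.36751261e+00, -8.25953059e-02]), 'joint_vel': array([-0.00086231, -0.00194371, -0.00352375,  0.00082351, -0.00082695,
        0.00030574]), 'joint_torque': array([ 1.90955116e-04, -4.24929821e+01, -3.66652894e+01, -8.98093026e-05,
        3.92439353e-03, -7.49676417e-06]), 'eef_pos': array([ 0.16875829, -0.62715761,  0.24416121]), 'tcp_rot': array([-9.59858874e-04,  9.91377577e-01,  1.31032731e-01, -3.96791059e-05]), 'ft_force': array([-0.3226592 ,  1.01751997,  0.10491008]), 'ft_torque': array([0.00525361, 0.00745193, 0.02555574]), 'grasp_force': 0.0, 'opening': 1.001314195538371}
```

View pics/side0.png

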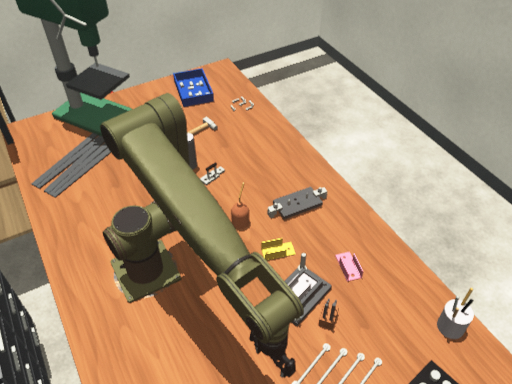

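View pics/top0.png

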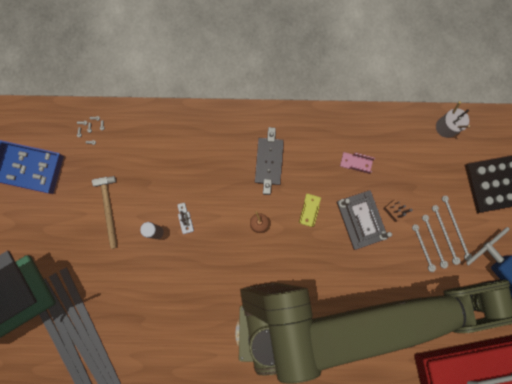

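The side view shows the plate at (211,175), the jig at (298,203) and the die at (305,293), with the arm partly over the die. In the top view the jig is at (269,162), the die at (363,220) and the plate at (185,218). The pink and yellow brackets are decoys. I'll zoom in.

```bash
cat > mont.py <<'E'
import cv2,numpy as np
def mont(out,items,w=390,h=290):
    # items: (img, x0,y0,scale)
    t=[]
    for img,x0,y0,s in items:
        cw,ch=w//s,h//s
        c=cv2.resize(img[y0:y0+ch,x0:x0+cw,::-1],None,fx=s,fy=s,interpolation=cv2.INTER_CUBIC)
        for k in range(0,cw,10):
            cv2.line(c,(k*s,0),(k*s,5),(0,0,255),1);cv2.putText(c,str(x0+k),(k*s,16),0,.35,(0,255,255),1)
        for k in range(0,ch,10):
            cv2.line(c,(0,k*s),(5,k*s),(0,0,255),1);cv2.putText(c,str(y0+k),(6,k*s+4),0,.35,(0,255,255),1)
        c=cv2.copyMakeBorder(c,0,h-c.shape[0],0,w-c.shape[1],cv2.BORDER_CONSTANT);t.append(c)
    r=[np.hstack(t[i:i+2]) for i in range(0,len(t),2)]
    cv2.imwrite(out,np.vstack(r))
E
python3 - <<'E'
from mont import *
t=np.load("top0.npz")["img"];s=np.load("side0.npz")["img"]
mont("pics/m0.png",[(t,335,187,6),(t,250,125,5)])
mont("pics/m1.png",[(t,165,198,8),(s,195,155,8),(s,262,178,5),(s,275,247,5)])
E
```

```text
(no output)
```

View pics/m0.png

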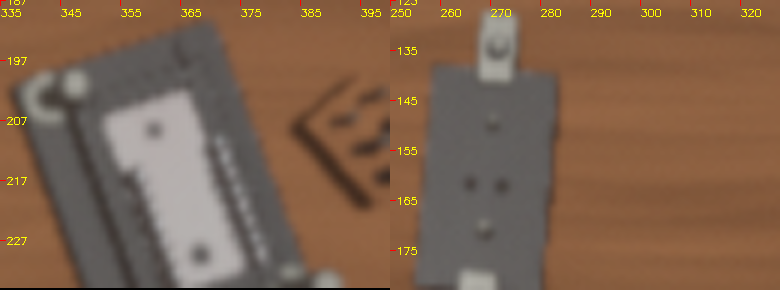

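View pics/m1.png

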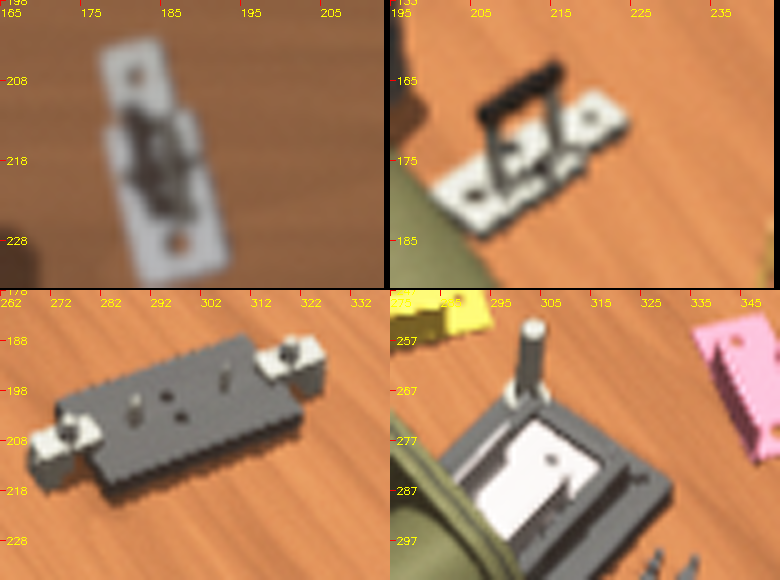

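The zoomed top view shows the bracket's small hole at about (360.5,208.7), its big hole at (368.3,229.5) and the tongue at the far end. The dowels are at (268.8,170.6) for the big one and (270.4,149.4) for the small one. The plate's small hole is at (181.9,207.6) and its big hole at (187.1,228.3), and the side view shows the same parts. Next I'll fit poses jointly over both views.

```bash
cat > fit.py <<'E'
import numpy as np
from scipy.optimize import least_squares
C={n:np.load(f"{n}0.npz") for n in("top","side")}
def proj(n,X):
    c=C[n];p=(X@c["R"].T+c["t"])@c["mtx"].T;return p[:,:2]/p[:,2:]
def fit(obs,g,name,h=0.0,free_z=True):
    # obs: cam -> list of (local xyz mm, px edge coords)
    def res(p,full=False):
        x,y,z,a=p;R=np.array([[np.cos(a),-np.sin(a),0],[np.sin(a),np.cos(a),0],[0,0,1]]);o={}
        for n,l in obs.items():
            L=np.array([q[0] for q in l])/1e3;u=np.array([q[1] for q in l])-.5
            o[n]=proj(n,L@R.T+[x,y,z])-u
        return o if full else np.concatenate([v.ravel() for v in o.values()])
    s=least_squares(res,g,loss="soft_l1",x_scale=[.1,.1,.1,1])
    print(name,"xyz mm",(s.x[:3]*1e3).round(1),"yaw",s.x[3].round(4),np.degrees(s.x[3]).round(2))
    for n,v in res(s.x,True).items(): print("  ",n,v.round(1).tolist())
    return s.x
E
cat > m.py <<'E'
from fit import *
jig={"top":[([90,50,30],(258.6,138)),([90,-50,30],(283.4,139.4)),([-90,50,30],(255,181.6)),([42,0,56],(270.4,149.4)),([-42,0,56],(268.8,170.6))],
"side":[([-90,50,30],(273.4,200.4)),([90,50,30],(311,187)),([90,-50,30],(322.4,201.6)),([-90,-50,30],(283.6,216.4)),([-42,0,57],(289.4,199)),([-42,0,30],(289,205)),([42,0,57],(306.8,193.6)),([42,0,30],(307.2,198.2))]}
fit(jig,[.6,0,0,0],"jig")
# plate: origin under handle; big hole x=-37, small +47; ends: assume big hole 16ish from end -> corners skipped
pl={"top":[([47,0,15],(181.9,207.6)),([-37,0,15],(187.1,228.25))],
"side":[([47,0,15],(220,169.6)),([-37,0,15],(205.6,179.25)),([0,0,68],(211.4,166.5))]}
fit(pl,[.45,.3,0,.2],"plate")
br={"top":[([60,0,4],(360.5,208.7)),([-24,0,4],(368.3,229.5)),([78,29,4],(352.2,206.2)),([78,-29,4],(366.7,202))],
"side":[([60,0,4],(307.2,281.2)),([78,29,4],(305,272)),([78,-29,4],(317.4,282))]}
fit(br,[.45,-.4,.045,.35],"bracket")
E
python3 m.py
```

```text
jig xyz mm [665.4  -2.5  -1.1] yaw -0.0653 -3.74
   top [[-0.1, -0.5], [0.3, 0.1], [-0.1, 0.6], [0.1, -0.6], [0.0, -0.7]]
   side [[-0.8, -0.2], [-0.3, -0.5], [0.5, 0.7], [0.3, 0.4], [-0.4, 1.1], [-0.3, -0.4], [0.3, -0.1], [-0.5, -0.2]]
plate xyz mm [431.3 323.8  -2. ] yaw 0.2811 16.1
   top [[0.0, -0.2], [0.1, -0.1]]
   side [[-0.1, 0.1], [-0.0, 0.1], [-0.3, -0.2]]
bracket xyz mm [ 422.9 -373.2   47.8] yaw 0.3083 17.67
   top [[0.5, -0.3], [-0.3, -0.0], [0.1, -0.1], [-0.0, -0.2]]
   side [[0.3, -0.7], [-0.7, 0.7], [-0.3, 0.1]]
```

Emit:
step_arm:
  commands:
    - {"translation":[0.345,-0.2,0],"angular":[0,0,0]}
    - {"translation":[0.69,-0.4,0],"angular":[0,0,0]}
    - {"translation":[0.69,-0.4,0],"angular":[0,0,0]}
  claw: 1

```text
time_s: 0.48
eef_pos: [0.2554, -0.5402, 0.2447]
tcp_rot: [-0.001, 0.991, 0.133, 0.0]
ft_force: [-1.4, -0.4, 0.1]
opening: 1.001
grasp_force: 0.0
```

Emit:
step_arm:
  commands:
    - {"translation":[0.345,-0.2,0],"angular":[0,0,0]}
    - {"translation":[0.69,-0.4,0],"angular":[0,0,0]}
    - {"translation":[0.69,-0.4,0],"angular":[0,0,0]}

```text
time_s: 0.85
eef_pos: [0.3392, -0.4561, 0.245]
tcp_rot: [-0.0, 0.991, 0.133, -0.0]
ft_force: [0.0, -0.8, 0.8]
opening: 1.001
grasp_force: 0.0
```

Emit:
step_arm:
  commands:
    - {"translation":[0.345,-0.2,0],"angular":[0,0,-0.023]}
    - {"translation":[0.69,-0.4,0],"angular":[0,0,-0.023]}
    - {"translation":[0.69,-0.4,0],"angular":[0,0,-0.023]}
    - {"translation":[0.69,-0.4,0],"angular":[0,0,-0.023]}

```text
time_s: 1.35
eef_pos: [0.4212, -0.3742, 0.2451]
tcp_rot: [0.0, 0.988, 0.153, -0.0]
ft_force: [-0.2, -0.5, -0.4]
opening: 1.004
grasp_force: 0.0
```

Emit:
step_arm:
  commands:
    - {"translation":[0.013,0,0.33],"angular":[0,0,0]}
    - {"translation":[0.013,0,0.66],"angular":[0,0,0]}
    - {"translation":[0.013,0,0.9],"angular":[0,0,0]}
    - {"translation":[0.013,0,0.9],"angular":[0,0,0]}

```text
time_s: 1.85
eef_pos: [0.4206, -0.3722, 0.1065]
tcp_rot: [-0.003, 0.988, 0.152, -0.002]
ft_force: [0.1, 0.8, -0.4]
opening: 0.999
grasp_force: 0.0
```

Run:
```python
from plant import bot
from mont import *
print(bot.state()["eef_pos"])
t=bot.read_camera("top")["img"];s=bot.read_camera("side")["img"]
mont("pics/m2.png",[(t,335,187,6),(s,265,240,4)])
```

```text
[ 0.42061048 -0.37220677  0.10654244]
```

View pics/m2.png

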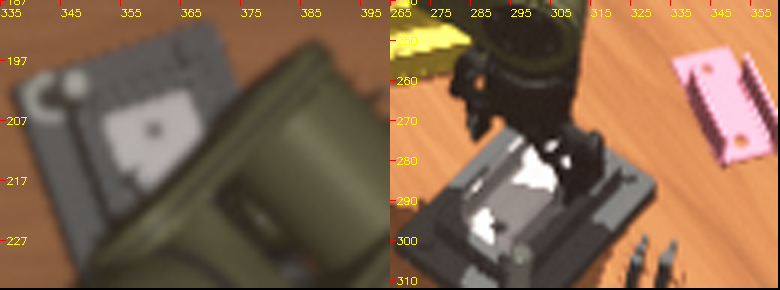

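The gripper straddles the bracket over the die. In the side view the fingers are at about (283,267) and (313,285), and the big hole at (292,298). Now I'll descend and close.

Emit:
step_arm:
  commands:
    - {"translation":[0.01,0,0.1],"angular":[0,0,0]}
    - {"translation":[0.01,0,0.2],"angular":[0,0,0]}
    - {"translation":[0.01,0,0.22],"angular":[0,0,0]}
    - {"translation":[0.01,0,0.22],"angular":[0,0,0]}

```text
time_s: 2.45
eef_pos: [0.4251, -0.3719, 0.0769]
tcp_rot: [-0.0, 0.988, 0.154, -0.0]
ft_force: [1.2, 0.1, 0.3]
opening: 1.0
grasp_force: 0.0
```

Emit:
step_arm:
  commands:
    - {"translation":[0,0,0],"angular":[0,0,0]}
    - {"translation":[0,0,0],"angular":[0,0,0]}
    - {"translation":[0,0,0],"angular":[0,0,0]}
    - {"translation":[0,0,0],"angular":[0,0,0]}
    - {"translation":[0,0,0],"angular":[0,0,0]}
  claw: 0.4
  force: 40

```text
time_s: 3.08
eef_pos: [0.4258, -0.3727, 0.0784]
tcp_rot: [0.001, 0.988, 0.154, 0.001]
ft_force: [1.0, 0.9, 5.9]
opening: 0.668
grasp_force: 45.0
```

Emit:
step_arm:
  commands:
    - {"translation":[0,0,-0.05],"angular":[0,0,0]}
    - {"translation":[0,0,-0.12],"angular":[0,0,0]}
    - {"translation":[0,0,-0.25],"angular":[0,0,0]}
    - {"translation":[0,0,-0.45],"angular":[0,0,0]}
    - {"translation":[0,0,-0.7],"angular":[0,0,0]}

```text
time_s: 3.7
eef_pos: [0.4246, -0.3714, 0.1832]
tcp_rot: [-0.001, 0.988, 0.154, -0.001]
ft_force: [0.2, 0.1, -3.2]
opening: 0.67
grasp_force: 43.9
```

Emit:
step_arm:
  commands:
    - {"translation":[0,0,-0.05],"angular":[0,0,0]}
    - {"translation":[0,0,-0.1],"angular":[0,0,0]}
    - {"translation":[0,0,-0.1],"angular":[0,0,0]}

```text
time_s: 4.08
eef_pos: [0.4248, -0.3718, 0.1965]
tcp_rot: [-0.001, 0.988, 0.154, -0.0]
ft_force: [-0.4, 0.3, -5.0]
opening: 0.664
grasp_force: 44.0
```

Emit:
step_arm:
  commands:
    - {"translation":[0.2,-0.18,0],"angular":[0,0,0]}
    - {"translation":[0.46,-0.4,0],"angular":[0,0,0]}
    - {"translation":[0.726,-0.634,0],"angular":[0,0,0]}
    - {"translation":[0.726,-0.634,0],"angular":[0,0,0]}

```text
time_s: 4.58
eef_pos: [0.5005, -0.2452, 0.1954]
tcp_rot: [-0.001, 0.988, 0.156, -0.001]
ft_force: [-0.5, 0.2, -4.7]
opening: 0.668
grasp_force: 44.4
```

Emit:
step_arm:
  commands:
    - {"translation":[0.2,-0.18,0],"angular":[0,0,0]}
    - {"translation":[0.46,-0.4,0],"angular":[0,0,0]}
    - {"translation":[0.726,-0.634,0],"angular":[0,0,0]}
    - {"translation":[0.726,-0.634,0],"angular":[0,0,0]}

```text
time_s: 5.08
eef_pos: [0.5753, -0.1227, 0.1958]
tcp_rot: [-0.001, 0.988, 0.156, -0.001]
ft_force: [-0.0, -0.6, -4.1]
opening: 0.666
grasp_force: 44.7
```

Emit:
step_arm:
  commands:
    - {"translation":[0.2,-0.18,0],"angular":[0,0,0.06]}
    - {"translation":[0.46,-0.4,0],"angular":[0,0,0.12]}
    - {"translation":[0.726,-0.634,0],"angular":[0,0,0.187]}
    - {"translation":[0.726,-0.634,0],"angular":[0,0,0.187]}
    - {"translation":[0.726,-0.634,0],"angular":[0,0,0.187]}

```text
time_s: 5.7
eef_pos: [0.649, -0.0023, 0.196]
tcp_rot: [0.0, 0.999, -0.033, -0.001]
ft_force: [-0.4, -0.9, -4.4]
opening: 0.668
grasp_force: 45.0
```

Run:
```python
from plant import bot
from mont import *
print(bot.state()["eef_pos"],bot.state()["tcp_rot"])
for n in("top","side"):
    np.savez(n+"1.npz",**bot.read_camera(n))
t=np.load("top1.npz")["img"];s=np.load("side1.npz")["img"]
mont("pics/m3.png",[(t,240,120,6),(s,255,140,5)])
```

```text
[ 0.64898122 -0.00233145  0.19599445] [ 3.64757733e-04  9.99466928e-01 -3.26225975e-02 -1.22173693e-03]
```

View pics/m3.png

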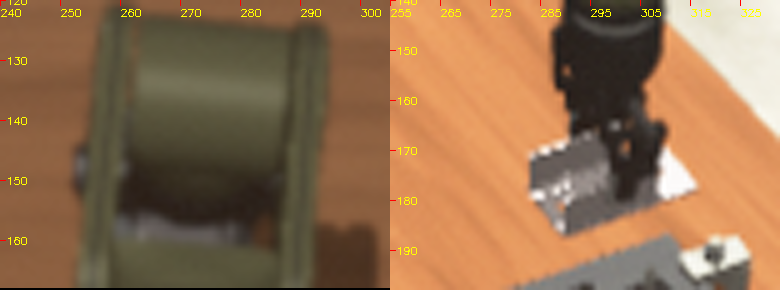

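The side view shows the bracket held level above the jig, with its near bottom corner at (290.2,187) and tongue corner at (316.4,177.4). The top view is blocked by the wrist. I'll go lower and compare the bracket with the jig in the side view.

Emit:
step_arm:
  commands:
    - {"translation":[0,0,0.2],"angular":[0,0,0]}
    - {"translation":[0,0,0.4],"angular":[0,0,0]}
    - {"translation":[0,0,0.6],"angular":[0,0,0]}
    - {"translation":[0,0,0.6],"angular":[0,0,0]}
    - {"translation":[0,0,0.6],"angular":[0,0,0]}

```text
time_s: 6.42
eef_pos: [0.6503, -0.0019, 0.1087]
tcp_rot: [0.0, 0.999, -0.033, 0.001]
ft_force: [0.6, 0.1, -3.7]
opening: 0.669
grasp_force: 45.1
```

Run:
```python
from plant import bot
from mont import *
for i in range(2):
    st=bot.state();print(st["eef_pos"],st["tcp_rot"],st["ft_force"])
    np.savez("side2.npz",**bot.read_camera("side"));
s=np.load("side2.npz")["img"]
mont("pics/m4.png",[(s,262,167,10)],w=700,h=550)
```

```text
[ 0.65031458 -0.0019322   0.10871292] [ 7.47866512e-05  9.99452884e-01 -3.30620044e-02  9.11128082e-04] [ 0.6243978   0.09821113 -3.72606724]
[ 0.65083555 -0.00178637  0.1094596 ] [ 1.20807737e-04  9.99455818e-01 -3.29467677e-02  1.60132763e-03] [-0.67890388 -0.17587606 -4.13981182]
```

View pics/m4.png

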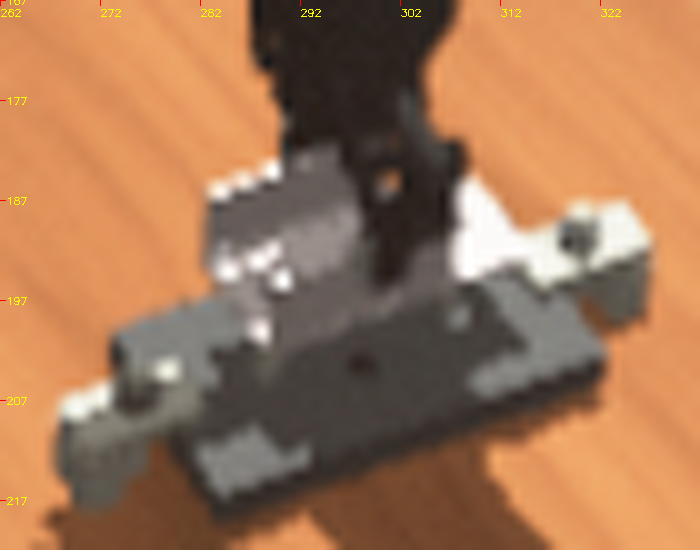

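Run:
```python
from fit import *
jx=(.6654,-.0025,-.0653)
def T(p,x,y,a,z):
    p=np.array(p,float)/1e3;c,s=np.cos(a),np.sin(a);return p@np.array([[c,s,0],[-s,c,0],[0,0,1]])+[x,y,z]
P=[[-42,29,0],[-42,29,42],[-42,-29,0],[-42,-29,42],[42,29,42],[78,29,4],[78,-29,4],[78,-29,0],[42,-29,0]]
bx,by=.6474,-.0013
for z in(.076,): print((proj("side",T(P,bx,by,-.0653,z))+.5).round(1).tolist())
J=[[-42,0,30],[-42,0,58],[42,0,30],[42,0,58]]
print((proj("side",T(J,.6654,-.0025,-.0653,0))+.5).round(1).tolist())
# local sensitivity
print((proj("side",T([[-42,29,0]],bx+.01,by,-.0653,.076))+.5).round(1),(proj("side",T([[-42,29,0]],bx,by+.01,-.0653,.076))+.5).round(1))
print((proj("side",T([[-42,29,0]],bx,by,-.0653,.086))+.5).round(1))
# TCP-relative-bracket: side1 fit, z fixed by prior
obs={"side":[([-42,-29,0],(290.2,187)),([78,-29,2],(316.4,177.4)),([-42,29,0],(283,178)),([-42,29,42],(283,171))]}
fit(obs,[.65,0,.163,-.065],"held at TCP 649,-2.3,196")
```

```text
[[281.8, 193.4], [282.2, 186.2], [288.6, 203.0], [289.1, 195.8], [300.7, 179.6], [307.8, 183.5], [315.0, 192.7], [314.9, 193.4], [307.1, 196.3]]
[[288.7, 204.4], [289.0, 199.7], [306.7, 197.8], [307.1, 193.2]]
[[284.  192.5]] [[280.6 191.8]]
[[281.9 191.7]]
held at TCP 649,-2.3,196 xyz mm [668.7  28.1 128.1] yaw -0.0438 -2.51
   side [[-0.1, 0.4], [-0.2, -0.1], [-0.0, 0.1], [0.3, -0.4]]
```

The side view shows the bracket about 45 mm above the jig face, with its left edge at u≈282.8. The model predicts about 282–282.5, so it's within roughly 2 mm. I'll nudge x by −1.5 mm and lower it by feel.

Emit:
step_arm:
  commands:
    - {"translation":[-0.01,-0.003,0.03],"angular":[0,0,0]}
    - {"translation":[-0.01,-0.003,0.07],"angular":[0,0,0]}
    - {"translation":[-0.01,-0.003,0.11],"angular":[0,0,0]}
    - {"translation":[-0.01,-0.003,0.13],"angular":[0,0,0]}
    - {"translation":[-0.01,-0.003,0.13],"angular":[0,0,0]}

```text
time_s: 7.15
eef_pos: [0.6487, -0.0009, 0.0877]
tcp_rot: [0.0, 0.999, -0.033, 0.0]
ft_force: [2.7, -2.6, -3.4]
opening: 0.67
grasp_force: 44.8
```

Emit:
step_arm:
  commands:
    - {"translation":[0,0,0.01],"angular":[0,0,0]}
    - {"translation":[0,0,0.02],"angular":[0,0,0]}
    - {"translation":[0,0,0.02],"angular":[0,0,0]}
    - {"translation":[0,0,0.02],"angular":[0,0,0]}

```text
time_s: 7.65
eef_pos: [0.6488, -0.0009, 0.0854]
tcp_rot: [0.0, 0.999, -0.033, 0.001]
ft_force: [1.0, -5.2, -1.6]
opening: 0.669
grasp_force: 45.0
```

Emit:
step_arm:
  commands:
    - {"translation":[0,0.007,0],"angular":[0,0,0]}
    - {"translation":[0,0.007,0.01],"angular":[0,0,0]}
    - {"translation":[0,0.007,0.02],"angular":[0,0,0]}
    - {"translation":[0,0.007,0.02],"angular":[0,0,0]}

```text
time_s: 8.15
eef_pos: [0.6487, -0.0018, 0.0821]
tcp_rot: [0.0, 0.999, -0.033, 0.001]
ft_force: [3.6, -3.8, -0.6]
opening: 0.669
grasp_force: 45.2
```

```bash
python3 -c "
from plant import bot
s=bot.state();print(s['eef_pos'],s['ft_force'],s['ft_torque'])"
```

```text
[ 0.64873452 -0.00175453  0.08214315] [ 3.57002764 -3.81322813 -0.60228316] [-0.78410862 -0.80313021 -0.23619698]
```

Emit:
step_arm:
  commands:
    - {"translation":[0.005,0.003,0],"angular":[0,0,0.006]}
    - {"translation":[0.005,0.003,0.01],"angular":[0,0,0.006]}
    - {"translation":[0.005,0.003,0.02],"angular":[0,0,0.006]}
    - {"translation":[0.005,0.003,0.02],"angular":[0,0,0.006]}

```text
time_s: 8.65
eef_pos: [0.6491, -0.002, 0.0785]
tcp_rot: [-0.0, 0.999, -0.039, 0.0]
ft_force: [4.7, -2.1, -3.4]
opening: 0.672
grasp_force: 45.0
```

```bash
python3 -c "
from plant import bot
s=bot.state();print(s['eef_pos'],s['ft_force'],s['ft_torque'])"
```

```text
[ 0.64907553 -0.00202452  0.07852642] [ 4.69683886 -2.14597185 -3.40442194] [-0.47937527 -0.92385764 -0.18919765]
```

Emit:
step_arm:
  commands:
    - {"translation":[0.005,0.002,0],"angular":[0,0,0.003]}
    - {"translation":[0.005,0.002,0.015],"angular":[0,0,0.003]}
    - {"translation":[0.005,0.002,0.03],"angular":[0,0,0.003]}
    - {"translation":[0.005,0.002,0.03],"angular":[0,0,0.003]}

```text
time_s: 9.15
eef_pos: [0.6492, -0.0021, 0.0736]
tcp_rot: [-0.0, 0.999, -0.042, -0.0]
ft_force: [3.1, 0.2, -3.9]
opening: 0.667
grasp_force: 45.0
```

```bash
python3 -c "
from plant import bot
s=bot.state();print(s['eef_pos'],s['ft_force'],s['ft_torque'])"
```

```text
[ 0.6492464  -0.00210702  0.07361512] [ 3.1457211   0.16217928 -3.90223136] [-0.06103407 -0.64428344 -0.08416073]
```

Emit:
step_arm:
  commands:
    - {"translation":[0.003,0,0.015],"angular":[0,0,0]}
    - {"translation":[0.003,0,0.03],"angular":[0,0,0]}
    - {"translation":[0.003,0,0.045],"angular":[0,0,0]}
    - {"translation":[0.003,0,0.045],"angular":[0,0,0]}

```text
time_s: 9.65
eef_pos: [0.6495, -0.0023, 0.0669]
tcp_rot: [-0.0, 0.999, -0.042, -0.001]
ft_force: [0.6, -0.9, -3.6]
opening: 0.667
grasp_force: 45.0
```

Emit:
step_arm:
  commands:
    - {"translation":[0,0,0.007],"angular":[0,0,0]}
    - {"translation":[0,0,0.014],"angular":[0,0,0]}
    - {"translation":[0,0,0.014],"angular":[0,0,0]}

```text
time_s: 10.02
eef_pos: [0.6498, -0.0025, 0.0652]
tcp_rot: [0.0, 0.999, -0.042, -0.0]
ft_force: [-0.4, 0.1, -3.9]
opening: 0.666
grasp_force: 45.1
```

Still hanging free (−3.9 N is its weight). I'll continue until it touches.

Emit:
step_arm:
  commands:
    - {"translation":[0,0,0.007],"angular":[0,0,0]}
    - {"translation":[0,0,0.012],"angular":[0,0,0]}
    - {"translation":[0,0,0.012],"angular":[0,0,0]}

```text
time_s: 10.4
eef_pos: [0.65, -0.0025, 0.0636]
tcp_rot: [0.0, 0.999, -0.042, -0.0]
ft_force: [0.3, 0.1, -2.6]
opening: 0.669
grasp_force: 45.1
```

Emit:
step_arm:
  commands:
    - {"translation":[0,0,0.005],"angular":[0,0,0]}
    - {"translation":[0,0,0.008],"angular":[0,0,0]}
    - {"translation":[0,0,0.008],"angular":[0,0,0]}

```text
time_s: 10.78
eef_pos: [0.6503, -0.0025, 0.0634]
tcp_rot: [0.0, 0.999, -0.042, 0.0]
ft_force: [-3.4, 0.7, 4.4]
opening: 0.672
grasp_force: 45.8
```

Seated: contact came at TCP z = 63.4 mm, against about 63 expected. I'll release and retreat.

Emit:
step_arm:
  commands:
    - {"translation":[0,0,0],"angular":[0,0,0]}
    - {"translation":[0,0,0],"angular":[0,0,0]}
    - {"translation":[0,0,0],"angular":[0,0,0]}
    - {"translation":[0,0,0],"angular":[0,0,0]}
  claw: 1

```text
time_s: 11.28
eef_pos: [0.6502, -0.0025, 0.0624]
tcp_rot: [-0.0, 0.999, -0.042, 0.0]
ft_force: [-0.2, 0.1, 0.1]
opening: 0.996
grasp_force: 0.0
```

Emit:
step_arm:
  commands:
    - {"translation":[0,0,-0.1],"angular":[0,0,0]}
    - {"translation":[0,0,-0.4],"angular":[0,0,0]}
    - {"translation":[0,0,-0.8],"angular":[0,0,0]}
    - {"translation":[0,0,-1],"angular":[0,0,0]}
    - {"translation":[0,0,-1],"angular":[0,0,0]}

```text
time_s: 11.9
eef_pos: [0.6523, -0.0026, 0.2182]
tcp_rot: [0.0, 0.999, -0.042, 0.005]
ft_force: [-0.4, 0.5, -1.0]
opening: 1.003
grasp_force: 0.0
```

```bash
python3 -c "
from plant import bot
s=bot.state();print(s['time_s'],s['eef_pos'],s['tcp_rot'],s['joints'].round(2),s['opening'])"
```

```text
11.9 [ 0.65230041 -0.00260805  0.21817011] [ 1.97394467e-04  9.99126617e-01 -4.15406759e-02  4.50969354e-03] [-0.09  0.14  1.68  0.    1.31  1.57] 1.0029727142017497
```

Emit:
step_arm:
  commands:
    - {"translation":[-0.182,-0.227,0],"angular":[0,0,0]}
    - {"translation":[-0.364,-0.454,0],"angular":[0,0,0]}
    - {"translation":[-0.545,-0.681,0],"angular":[0,0,0]}
    - {"translation":[-0.545,-0.681,0],"angular":[0,0,0]}

```text
time_s: 12.4
eef_pos: [0.575, 0.108, 0.2109]
tcp_rot: [0.0, 0.999, -0.04, -0.001]
ft_force: [0.1, -0.3, -1.0]
opening: 0.998
grasp_force: 0.0
```

Emit:
step_arm:
  commands:
    - {"translation":[-0.182,-0.227,0],"angular":[0,0,0]}
    - {"translation":[-0.364,-0.454,0],"angular":[0,0,0]}
    - {"translation":[-0.545,-0.681,0],"angular":[0,0,0]}
    - {"translation":[-0.545,-0.681,0],"angular":[0,0,0]}

```text
time_s: 12.9
eef_pos: [0.5031, 0.2157, 0.2115]
tcp_rot: [0.0, 0.999, -0.04, -0.001]
ft_force: [-0.4, -0.9, 0.1]
opening: 1.0
grasp_force: 0.0
```

Emit:
step_arm:
  commands:
    - {"translation":[-0.182,-0.227,0],"angular":[0,0,-0.06]}
    - {"translation":[-0.364,-0.454,0],"angular":[0,0,-0.12]}
    - {"translation":[-0.545,-0.681,0],"angular":[0,0,-0.182]}
    - {"translation":[-0.545,-0.681,0],"angular":[0,0,-0.182]}
    - {"translation":[-0.545,-0.681,0],"angular":[0,0,-0.182]}
  claw: 0.6

```text
time_s: 13.52
eef_pos: [0.4321, 0.3223, 0.212]
tcp_rot: [0.001, 0.99, 0.139, -0.0]
ft_force: [0.7, -0.7, 0.7]
opening: 0.598
grasp_force: 0.0
```

Run:
```python
from plant import bot
from mont import *
st=bot.state();print(st["eef_pos"],st["tcp_rot"])
for n in("top","side"): np.savez(n+"3.npz",**bot.read_camera(n))
t=np.load("top3.npz")["img"];s=np.load("side3.npz")["img"]
mont("pics/m5.png",[(t,165,190,6),(s,190,145,6),(t,245,120,4),(s,262,170,5)])
```

```text
[0.43205906 0.3223085  0.21203268] [ 5.00362923e-04  9.90278555e-01  1.39097517e-01 -1.22002057e-04]
```

View pics/m5.png

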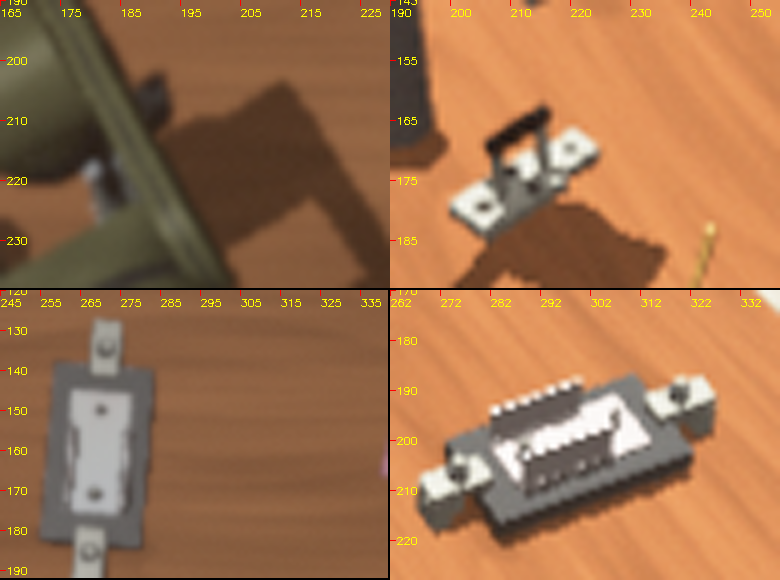

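The top view shows the bracket seated flat on the jig with the dowels through its holes, at (269.8,150) and (268.5,171). The plate is still in place at side (211,175). I'll descend on the handle.

Emit:
step_arm:
  commands:
    - {"translation":[0,-0.01,0.25],"angular":[0,0,0]}
    - {"translation":[0,-0.01,0.5],"angular":[0,0,0]}
    - {"translation":[0,-0.01,0.75],"angular":[0,0,0]}
    - {"translation":[0,-0.01,0.75],"angular":[0,0,0]}

```text
time_s: 14.12
eef_pos: [0.4292, 0.3224, 0.0965]
tcp_rot: [0.002, 0.99, 0.139, -0.003]
ft_force: [0.1, -0.4, -0.4]
opening: 0.595
grasp_force: 0.0
```

Emit:
step_arm:
  commands:
    - {"translation":[0,0,0.1],"angular":[0,0,0]}
    - {"translation":[0,0,0.2],"angular":[0,0,0]}
    - {"translation":[0,0,0.28],"angular":[0,0,0]}
    - {"translation":[0,0,0.28],"angular":[0,0,0]}

```text
time_s: 14.62
eef_pos: [0.43, 0.3243, 0.0568]
tcp_rot: [0.0, 0.99, 0.14, -0.001]
ft_force: [-0.1, 0.2, 0.4]
opening: 0.599
grasp_force: 0.0
```

Emit:
step_arm:
  commands:
    - {"translation":[0,0,0],"angular":[0,0,0]}
    - {"translation":[0,0,0],"angular":[0,0,0]}
    - {"translation":[0,0,0],"angular":[0,0,0]}
    - {"translation":[0,0,0],"angular":[0,0,0]}
    - {"translation":[0,0,0],"angular":[0,0,0]}
  claw: 0
  force: 40

```text
time_s: 15.25
eef_pos: [0.4313, 0.3249, 0.0586]
tcp_rot: [-0.0, 0.99, 0.14, 0.001]
ft_force: [1.5, -1.1, 2.9]
opening: 0.131
grasp_force: 41.8
```

Emit:
step_arm:
  commands:
    - {"translation":[0,0,-0.05],"angular":[0,0,0]}
    - {"translation":[0,0,-0.2],"angular":[0,0,0]}
    - {"translation":[0,0,-0.5],"angular":[0,0,0]}
    - {"translation":[0,0,-0.8],"angular":[0,0,0]}
    - {"translation":[0,0,-0.8],"angular":[0,0,0]}
  force: 60

```text
time_s: 15.88
eef_pos: [0.4325, 0.3261, 0.182]
tcp_rot: [-0.002, 0.99, 0.14, 0.004]
ft_force: [0.6, -0.1, -4.0]
opening: 0.124
grasp_force: 60.3
```

```bash
python3 -c "
from plant import bot
s=bot.state();print(s['time_s'],s['eef_pos'],s['tcp_rot'],s['ft_force'],s['ft_torque'],s['opening'])"
```

```text
15.875 [0.43250343 0.32614873 0.18203479] [-0.00179504  0.99014778  0.13997077  0.00351337] [ 0.62077625 -0.09063831 -4.04469305] [-0.03975064  0.00466024 -0.01933081] 0.12432957869101993
```

Emit:
step_arm:
  commands:
    - {"translation":[0.08,0.22,0],"angular":[0,0,0]}
    - {"translation":[0.18,0.53,0],"angular":[0,0,0]}
    - {"translation":[0.288,0.841,0],"angular":[0,0,0]}
    - {"translation":[0.288,0.841,0],"angular":[0,0,0]}

```text
time_s: 16.38
eef_pos: [0.507, 0.2128, 0.1749]
tcp_rot: [0.0, 0.99, 0.138, -0.002]
ft_force: [0.4, 0.4, -3.9]
opening: 0.125
grasp_force: 60.3
```

Emit:
step_arm:
  commands:
    - {"translation":[0.08,0.22,0],"angular":[0,0,0]}
    - {"translation":[0.18,0.53,0],"angular":[0,0,0]}
    - {"translation":[0.288,0.841,0],"angular":[0,0,0]}
    - {"translation":[0.288,0.841,0],"angular":[0,0,0]}

```text
time_s: 16.88
eef_pos: [0.5836, 0.1046, 0.1755]
tcp_rot: [-0.0, 0.99, 0.138, -0.002]
ft_force: [-0.1, -0.3, -4.3]
opening: 0.127
grasp_force: 60.3
```

Emit:
step_arm:
  commands:
    - {"translation":[0.08,0.22,0],"angular":[0,0,0.05]}
    - {"translation":[0.18,0.53,0],"angular":[0,0,0.11]}
    - {"translation":[0.288,0.841,0],"angular":[0,0,0.182]}
    - {"translation":[0.288,0.841,0],"angular":[0,0,0.182]}
    - {"translation":[0.288,0.841,0],"angular":[0,0,0.182]}

```text
time_s: 17.5
eef_pos: [0.6588, -0.0015, 0.1759]
tcp_rot: [-0.001, 0.999, -0.041, -0.002]
ft_force: [0.4, 0.0, -4.3]
opening: 0.128
grasp_force: 60.3
```

```bash
python3 -c "
from plant import bot
s=bot.state();print(s['time_s'],s['eef_pos'],s['tcp_rot'],s['ft_force'],s['ft_torque'],s['opening'])"
```

```text
17.5 [ 0.65877933 -0.00154159  0.17591492] [-5.48668786e-04  9.99157268e-01 -4.09992213e-02 -1.87546791e-03] [ 0.428692    0.02586765 -4.25264904] [-0.01461645 -0.01332357  0.03774641] 0.1278781947065445
```

Emit:
step_arm:
  commands:
    - {"translation":[0.013,0.011,0.1],"angular":[0,0,0]}
    - {"translation":[0.013,0.011,0.2],"angular":[0,0,0]}
    - {"translation":[0.013,0.011,0.26],"angular":[0,0,0]}
    - {"translation":[0.013,0.011,0.26],"angular":[0,0,0]}
    - {"translation":[0.013,0.011,0.26],"angular":[0,0,0]}

```text
time_s: 18.12
eef_pos: [0.6622, -0.0047, 0.1394]
tcp_rot: [0.0, 0.999, -0.042, 0.0]
ft_force: [-0.1, -0.1, -3.1]
opening: 0.124
grasp_force: 60.2
```

Run:
```python
from plant import bot
from mont import *
st=bot.state();print(st["eef_pos"],st["tcp_rot"])
np.savez("side4.npz",**bot.read_camera("side"))
s=np.load("side4.npz")["img"]
mont("pics/m6.png",[(s,262,160,10)],w=700,h=550)
# model: plate corners/holes if handle at TCP
from fit import proj
import numpy as np
x,y,z=st["eef_pos"];a=2*np.arctan2(st["tcp_rot"][2],st["tcp_rot"][1])
P=np.array([[-37,0,15],[47,0,15],[-53,21,12],[-53,-21,12],[-53,-21,0],[63,-14,12],[63,14,12]])/1e3
c,s_=np.cos(a),np.sin(a);X=P@np.array([[c,s_,0],[-s_,c,0],[0,0,1]])+[x,y,z-.058]
print(np.degrees(a),(proj("side",X)+.5).round(1).tolist())
```

```text
[ 0.66222201 -0.00472793  0.13935881] [ 1.11538277e-05  9.99136377e-01 -4.15496255e-02  3.57768271e-04]
-4.762607672805724 [[290.0, 193.4], [308.6, 187.0], [284.1, 191.6], [288.8, 198.7], [288.7, 200.7], [313.7, 188.6], [310.4, 184.1]]
```

View pics/m6.png

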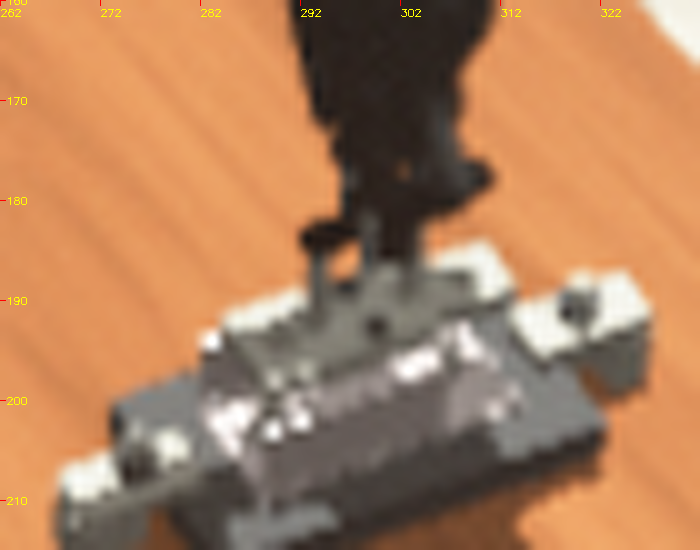

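The side view shows the plate held just above the flanges. Its left corner at (284.2,191.8) and nose corner at (313.5,188.5) match the model, so the handle is centred in the grip. I'll make a small correction and lower by feel.

Emit:
step_arm:
  commands:
    - {"translation":[-0.008,-0.007,0.03],"angular":[0,0,0]}
    - {"translation":[-0.008,-0.007,0.07],"angular":[0,0,0]}
    - {"translation":[-0.008,-0.007,0.11],"angular":[0,0,0]}
    - {"translation":[-0.008,-0.007,0.13],"angular":[0,0,0]}
    - {"translation":[-0.008,-0.007,0.13],"angular":[0,0,0]}

```text
time_s: 18.8
eef_pos: [0.6606, -0.0036, 0.1189]
tcp_rot: [-0.0, 0.999, -0.042, -0.0]
ft_force: [0.6, 0.1, -3.7]
opening: 0.129
grasp_force: 60.3
```

Emit:
step_arm:
  commands:
    - {"translation":[0,0,0.01],"angular":[0,0,0]}
    - {"translation":[0,0,0.02],"angular":[0,0,0]}
    - {"translation":[0,0,0.02],"angular":[0,0,0]}
    - {"translation":[0,0,0.02],"angular":[0,0,0]}

```text
time_s: 19.3
eef_pos: [0.6609, -0.0036, 0.1165]
tcp_rot: [0.0, 0.999, -0.042, 0.0]
ft_force: [0.1, -0.7, -4.6]
opening: 0.127
grasp_force: 60.3
```

```bash
python3 -c "
from plant import bot
s=bot.state();print(s['time_s'],s['eef_pos'],s['tcp_rot'],s['ft_force'],s['ft_torque'],s['opening'])"
```

```text
19.3 [ 0.66087201 -0.00363078  0.11654221] [ 9.31170136e-06  9.99134243e-01 -4.16024253e-02  4.44222807e-05] [ 0.05509385 -0.66120405 -4.60999525] [-0.02312135 -0.01377726  0.00292701] 0.1273645931180524
```

Free so far, with the underside about at the dowel tips. I'll go on in small steps.

Emit:
step_arm:
  commands:
    - {"translation":[0,0,0.01],"angular":[0,0,0]}
    - {"translation":[0,0,0.02],"angular":[0,0,0]}
    - {"translation":[0,0,0.03],"angular":[0,0,0]}
    - {"translation":[0,0,0.03],"angular":[0,0,0]}

```text
time_s: 19.8
eef_pos: [0.6607, -0.0036, 0.1117]
tcp_rot: [-0.0, 0.999, -0.042, -0.0]
ft_force: [1.4, 0.9, -4.1]
opening: 0.125
grasp_force: 60.3
```

```bash
python3 -c "
from plant import bot
s=bot.state();print(s['time_s'],s['eef_pos'],s['tcp_rot'],s['ft_force'],s['ft_torque'],s['opening'])"
```

```text
19.8 [ 0.66067871 -0.003565    0.1116723 ] [-4.69142032e-05  9.99134630e-01 -4.15924741e-02 -2.36376884e-04] [ 1.35201042  0.88947249 -4.09077887] [-0.0040686   0.03143644  0.01336736] 0.1251279268300172
```

Emit:
step_arm:
  commands:
    - {"translation":[0,0,0.01],"angular":[0,0,0]}
    - {"translation":[0,0,0.02],"angular":[0,0,0]}
    - {"translation":[0,0,0.03],"angular":[0,0,0]}
    - {"translation":[0,0,0.03],"angular":[0,0,0]}

```text
time_s: 20.3
eef_pos: [0.661, -0.0034, 0.1075]
tcp_rot: [-0.0, 0.999, -0.042, 0.0]
ft_force: [0.6, 1.6, -3.2]
opening: 0.131
grasp_force: 60.4
```

```bash
python3 -c "
from plant import bot
s=bot.state();print(s['time_s'],s['eef_pos'],s['tcp_rot'],s['ft_force'],s['ft_torque'],s['opening'])"
```

```text
20.3 [ 0.66099722 -0.00335913  0.10751497] [-2.08407429e-04  9.99136510e-01 -4.15469105e-02  2.10508126e-04] [ 0.60708392  1.55925333 -3.20538871] [ 0.36997553 -0.16068518  0.05391175] 0.13091020019720093
```

Emit:
step_arm:
  commands:
    - {"translation":[0,-0.003,0.01],"angular":[0,0,-0.002]}
    - {"translation":[0,-0.003,0.02],"angular":[0,0,-0.002]}
    - {"translation":[0,-0.003,0.03],"angular":[0,0,-0.002]}
    - {"translation":[0,-0.003,0.03],"angular":[0,0,-0.002]}

```text
time_s: 20.8
eef_pos: [0.6609, -0.0031, 0.1027]
tcp_rot: [-0.0, 0.999, -0.04, 0.0]
ft_force: [1.6, 1.5, -4.3]
opening: 0.126
grasp_force: 60.3
```

```bash
python3 -c "
from plant import bot
s=bot.state();print(s['time_s'],s['eef_pos'],s['tcp_rot'],s['ft_force'],s['ft_torque'],s['opening'])"
```

```text
20.8 [ 0.66088704 -0.00308028  0.10272635] [-1.02623297e-04  9.99216177e-01 -3.95856062e-02  1.64339407e-05] [ 1.5916814   1.49009098 -4.32373745] [ 0.39145915 -0.16711143  0.06836248] 0.12559974653420003
```

Sliding well. I'll lower to near seating, about z = 92.

Emit:
step_arm:
  commands:
    - {"translation":[0.002,-0.003,0.015],"angular":[0,0,0]}
    - {"translation":[0.002,-0.003,0.03],"angular":[0,0,0]}
    - {"translation":[0.002,-0.003,0.045],"angular":[0,0,0]}
    - {"translation":[0.002,-0.003,0.05],"angular":[0,0,0]}
    - {"translation":[0.002,-0.003,0.05],"angular":[0,0,0]}

```text
time_s: 21.42
eef_pos: [0.6611, -0.0028, 0.0952]
tcp_rot: [0.0, 0.999, -0.04, -0.0]
ft_force: [0.6, 0.5, -4.4]
opening: 0.126
grasp_force: 60.3
```

Emit:
step_arm:
  commands:
    - {"translation":[0,0,0.007],"angular":[0,0,0]}
    - {"translation":[0,0,0.012],"angular":[0,0,0]}
    - {"translation":[0,0,0.012],"angular":[0,0,0]}

```text
time_s: 21.8
eef_pos: [0.6612, -0.0028, 0.0936]
tcp_rot: [0.0, 0.999, -0.04, 0.0]
ft_force: [-0.3, -0.6, -3.1]
opening: 0.129
grasp_force: 60.3
```

Emit:
step_arm:
  commands:
    - {"translation":[0,0,0.005],"angular":[0,0,0]}
    - {"translation":[0,0,0.009],"angular":[0,0,0]}
    - {"translation":[0,0,0.009],"angular":[0,0,0]}

```text
time_s: 22.18
eef_pos: [0.6613, -0.0028, 0.0927]
tcp_rot: [0.0, 0.999, -0.04, 0.0]
ft_force: [-1.4, 0.2, -1.7]
opening: 0.128
grasp_force: 60.6
```

Emit:
step_arm:
  commands:
    - {"translation":[0,0,0.004],"angular":[0,0,0]}
    - {"translation":[0,0,0.007],"angular":[0,0,0]}
    - {"translation":[0,0,0.007],"angular":[0,0,0]}

```text
time_s: 22.55
eef_pos: [0.6613, -0.0029, 0.0927]
tcp_rot: [0.0, 0.999, -0.04, 0.0]
ft_force: [-5.0, -1.2, 5.9]
opening: 0.13
grasp_force: 61.7
```

Seated at 92.7 mm, against 92.6 expected. I'll release, retreat and check.

Emit:
step_arm:
  commands:
    - {"translation":[0,0,0],"angular":[0,0,0]}
    - {"translation":[0,0,0],"angular":[0,0,0]}
    - {"translation":[0,0,0],"angular":[0,0,0]}
    - {"translation":[0,0,0],"angular":[0,0,0]}
  claw: 0.55

```text
time_s: 23.05
eef_pos: [0.6613, -0.0027, 0.0912]
tcp_rot: [-0.0, 0.999, -0.04, 0.0]
ft_force: [-0.3, 0.4, -0.0]
opening: 0.551
grasp_force: 0.0
```

Emit:
step_arm:
  commands:
    - {"translation":[0,0,-0.1],"angular":[0,0,0]}
    - {"translation":[0,0,-0.4],"angular":[0,0,0]}
    - {"translation":[0,0,-0.8],"angular":[0,0,0]}
    - {"translation":[0,0,-1],"angular":[0,0,0]}
    - {"translation":[0,0,-1],"angular":[0,0,0]}

```text
time_s: 23.68
eef_pos: [0.6633, -0.0029, 0.2471]
tcp_rot: [0.0, 0.999, -0.04, 0.005]
ft_force: [0.6, -0.0, 0.4]
opening: 0.549
grasp_force: 0.0
```

Emit:
step_arm:
  commands:
    - {"translation":[-0.2,-0.3,0],"angular":[0,0,0]}
    - {"translation":[-0.3,-0.7,0],"angular":[0,0,0]}
    - {"translation":[-0.4,-1,0],"angular":[0,0,0]}
    - {"translation":[-0.4,-1,0],"angular":[0,0,0]}

```text
time_s: 24.18
eef_pos: [0.6116, 0.1543, 0.2397]
tcp_rot: [0.0, 0.999, -0.037, -0.001]
ft_force: [-0.6, -0.4, 0.5]
opening: 0.552
grasp_force: 0.0
```

Run:
```python
from plant import bot
from mont import *
t=bot.read_camera("top")["img"];s=bot.read_camera("side")["img"]
mont("pics/m7.png",[(t,240,120,5),(s,262,160,5),(t,130,180,2),(s,150,100,2)])
```

```text
(no output)
```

View pics/m7.png

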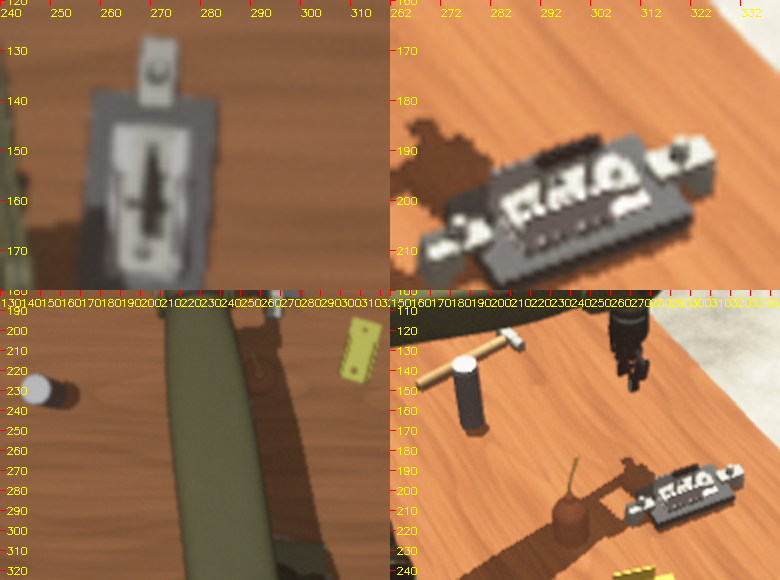

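The views show the plate lying flat between the flanges on both dowels, handle up (top (268,160), side (297,196)). The oil can, spray can and hammer are upright and in place. I'll hand in.

```bash
python3 -c "
from plant import bot
print(bot.job_done())"
```

```text
the job is handed in; nothing more can be done
None
```

The bracket and then the drill plate are seated flat on the jig's two dowels, lowered under light contact force, and the job was handed in at about 24 s; no verdict came back.

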